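Stow the round chart weight behind the spring gate

ROBOT

A 7-joint arm with a two-finger parallel gripper is mounted at the origin on the work surface. World frame = base frame: x ahead of the robot, y to its left, z up, the work surface at z = 0. Lengths are in m, angles in rad, forces in N, time in s.
With the tool pointing down it reaches from about 0.425 to 0.975 m from the base axis. Payload 16.7 kg.
Tool frame: the origin (TCP) lies on the centre line of the jaws, within the pads' length; the fingertips stand 22 mm ahead of it and the grasp point (between the pads) lies 3 mm ahead of it (r.tips_ahead is the distance from the TCP to the fingertips, in m); z points along the fingers, y is the line along which they close (so a half turn about z gives the same grasp; the last joint's range is limited). The gripper opens to 85 mm and grips with 20 to 120 N. Pads are 22 mm wide; open, the fingers measure 114 mm over their backs; the gripper's body (76 mm by 85 mm) begins 54 mm behind the grasp point. The pads swing forward as they close: fully open they stand 13 mm farther back than shut.
Start: joints at [1.109, 0.426, 0.074, 1.606, -0.034, 1.111, -0.067], TCP at [0.208, -0.642, 0.223] pointing down, gripper open.
Joint ranges: [-2.85, 2.85], [-0.5, 2.14], [-1.23, 1.37], [0.21, 2.46], [-1.02, 4.16], [0.16, 2.05], [-2.73, 2.73]. Speed limits (rad/s): [1.89, 1.89, 2.39, 2.39, 3.01, 3.01, 3.01].

INTERFACE

Orientations are given as [roll, pitch, yaw] about the fixed x, y, z axes, in that order (R = Rz(yaw) Ry(pitch) Rx(roll)).
In Python, from workcell import r gives the robot as it stands.
- The arm moves only by the shell command python3 -m inch 'ROWS' [FORCE]. ROWS is JSON, a list of rows, each a list of 3 entries, a list of its own where there are three numbers: the shift along the tool's x, y, z in cm, then the turn, a rotation vector about the tool's x, y, z in degrees, then the finger opening in cm, from 0 to 8.54. A call has 1 to 12 rows; each row is the pose to reach, as a shift and turn from the pose commanded when the call began, along the tool's axes at that moment; what a row does not reach only later rows make up. A row lasts 1/10 s, in which the tool goes at most 50 mm and 8.59 degrees, less where a joint would pass 70% of its speed; a pose out of reach is approached as far as the arm can. A call with a gripper value outside its range is refused whole. The fingers move at their own pace and stop on an object; FORCE is the grip in N (left out, the last holds). Time passes only in rows, so rows that repeat a pose let the fingers close. It gives the time, the measured TCP pose, the force, the opening and the grip force at its end, in the units of the state.
- r.sense(): the state, without advancing time (a new reading comes with each control period).
- r.grab_frame(name): name is "scene" or "top"; returns the picture (384x512x3 uint8, red, green, blue); there is no depth.
- r.camera_params(name): a dict with "fov_y" (degrees; the focal length in pixels is half the picture's height over the tangent of half this angle, whatever the lens; pixels are square), "cx", "cy" (the principal point, pixels), "k1" (the pictures are not rectified: a ray, as slopes to the right and down, at radius r is drawn at 1 + k1 r^2 times it, then the intrinsics apply), "origin" and "rotation" of the camera in the world. Camera axes: x right, y down, z forward; pixel columns grow to the right and rows downward; lengths in m; the calibration is good to about 2 mm. A picture is of the moment at which its call begins. camera_params takes no time and is no camera call.
- r.close_job(): hands the job in; it is judged then, once.
Trained networks look in the newest picture that a camera, given by its name, has taken for a name from the list of things; names that differ only in an ending like _2 or _b are one class to them, and where a whole thing is asked for, a point or a joint stands for the part that bears it (a point fixed in the world has none). Each returns a list of dicts, best first, with "conf" (0 to 1); they miss things now and then, are a little off and sometimes report something else, mostly with a low value. They report only what shows in the picture. A call takes as long as a camera call. They do not tell look-alikes from the thing itself.
- r.look_for(target, camera): "position" ([x, y, z] in m, in world coordinates, good to about 4 mm: the middle of the surface that is visible of it).
- r.masks_of(target, camera): "mask" (384x512 bool, what is visible of it).
- r.tip_of(target, camera): "position" ([x, y, z] in m, in world coordinates, good to about 4 mm: a listed point, or the origin of a listed thing).
The state is a dict: "t": time; "joints": joint angles; "qvel": joint speeds; "joint_torque": joint torques, N m; "ee_pos": TCP position; "eef_rot": TCP orientation; "ft_force": force on the tool from outside, world axes, zero at the start; "moment": the same for the moment, N m; "grip_width": finger opening in m; "grip_force": force on a finger pad.
Only numpy, scipy, OpenCV 4.12 (cv2) and the standard library are available. Lean on these libraries where they do the work, as an engineer would, in place of code of your own. Each camera call takes 0.05 s, during which the arm holds its last target. There are 200 camera calls.

TASK

Stow the round brass chart weight in the railed bay on the chart table: slide it along the table through the bay's spring gate, far enough in that the gate swings fully shut behind it, and leave it standing there, let go. Do not lift it over the rail or the gate, and leave the square brass weight where it stands.

Things in the scene. Friction and masses are not known exactly. Their poses are not given: they have to be found in the camera images.
- round_weight_center (a point): The round brass chart weight (about 0.45 kg): a disc 72 mm in diameter and 20 mm thick, with an upright round knob on its middle, 22 mm in diameter (24 mm at its very top), reaching from 20 to 60 mm above the table. This point is on its axis, half-way up: 30 mm above its underside. It stands loose on the table with nothing within 25 mm of it.
- square_weight: The square brass chart weight, a bystander: a plate 64 x 64 x 20 mm with the same knob (top at 60 mm). Origin at the centre of its underside. Leave it alone. The round weight, this one and a small walnut box (87 x 62 x 43 mm, not listed) stand in a loose curved row 0.12 to 0.19 m apart, right of the bay's mouth, in any order; the way from each of them straight to a point in front of the gate is free.
- bay: The bay, fixed to the table: an open-topped U of wooden rails, 20 mm high and 12 mm thick, with the table (cork-coloured) as its floor, 124 mm wide and 220 mm deep inside; the two round posts at its mouth are 24 mm high. Origin on the table surface at the middle of the gateway (the mouth); its x axis points horizontally into the bay, y to the left as one looks in, z up. The mouth faces the robot's right.
- gate (a joint): The spring gate, an aluminium leaf across the whole mouth, 5 mm thick, from 3 to 19 mm above the table, hinged on an upright pin at the left end of the mouth (bay x = 0, y = +57 mm) and 116 mm long from the pin. Angle in rad: 0 shut, grows to 1.45 as it is pushed inward; it cannot open outward. A light spring (0.2 to 2 N at the leaf) always shuts it when nothing is in its way; the middle of the round weight must be about 145 mm or more past the mouth for the leaf to clear it.
Not all that is in view belongs to the job. What is shaped like the part that bears round_weight_center but white is not meant.

How it is judged:
On the way:
1. the round weight, standing on the table, is in the gateway with the gate pushed open (value of joint gate above 0.4 rad and x of round_weight_center in the frame of bay between 0 and 0.13 m and y of round_weight_center in the frame of bay between -0.04 and 0.04 m and height (world z) of round_weight_center below 0.042 m), for 0.1 s.
At the end, for the whole second after the job is handed in: The round weight stands upright (within 0.15 rad), still and let go on the floor of the bay, wholly inside the rails (its middle 130 to 200 mm past the mouth and within 40 mm of the bay's centre line), and the gate has shut behind it (below 0.08 rad) (value of joint gate below 0.08 rad and x of round_weight_center in the frame of bay between 0.13 and 0.2 m and y of round_weight_center in the frame of bay between -0.04 and 0.04 m and height (world z) of round_weight_center below 0.036 m and angle between round_weight_center's own z axis and vertical below 0.15 rad and linear speed of round_weight below 0.02 m/s); the robot touches nothing.
It fails at once if the round weight is lifted over the rail or gate (raised more than 12 mm while over the bay or its rails) (height (world z) of round_weight_center above 0.042 m and x of round_weight_center in the frame of bay between -0.02 and 0.25 m and y of round_weight_center in the frame of bay between -0.09 and 0.09 m).
It fails at once if the square weight is moved more than 20 mm (distance of square_weight from where it was at the start of the episode above 0.02 m).
It also fails if it takes over 45 s, if anything falls off the work surface, if the arm or the gripper's body presses on something with over 40 N, if the wrist force passes 120 N, or if a joint passes its speed limit or range.

## Working session

There is one attempt and no reset: what is moved stays moved. The work goes in short steps, Python scripts to look and compute and a shell command to move; the robot and the scene stay as the last step left them, time stands still between calls to the robot, and variables do not carry over. Pictures are saved under pics/ and viewed, at most 10 in all, crops included, and the job is handed in when it is done.

```bash
mkdir -p pics; ls; python3 - <<'E'
from workcell import r
import cv2,numpy as np
s=r.sense();print(s['t'],s['ee_pos'],s['eef_rot'],s['grip_width'],r.tips_ahead)
for c in("scene","top"):
    im=r.grab_frame(c);cv2.imwrite(f"pics/{c}0.png",cv2.cvtColor(im,cv2.COLOR_RGB2BGR))
    p=r.camera_params(c);print(c,{k:np.round(v,3).tolist() for k,v in p.items()})
    for t in("round_weight_center","square_weight","bay","gate"):
        for n in("tip_of","look_for"):
            try:print(t,n,[(np.round(d['position'],3).tolist(),round(d['conf'],2)) for d in getattr(r,n)(t,c)])
            except Exception as e:print(t,n,e)
E
```

```text
pics
0.0 [ 0.20754706 -0.64186999  0.22238755] [-3.14030321e+00  1.00643595e-04  3.12778594e-01] 0.08549444141305687 0.022
scene {'fov_y': 50.034, 'cx': 252.381, 'cy': 195.536, 'k1': -0.052, 'origin': [0.987, -0.577, 0.568], 'rotation': [-2.216, -0.017, 0.731]}
round_weight_center tip_of [([0.541, -0.212, 0.032], 0.9), ([0.425, -0.27, 0.028], 0.69)]
round_weight_center look_for [([0.432, -0.274, 0.016], 0.87), ([0.55, -0.222, 0.019], 0.6)]
square_weight tip_of [([0.424, -0.133, 0.001], 0.67)]
square_weight look_for [([0.432, -0.14, 0.019], 0.58)]
bay tip_of [([0.5, 0.101, -0.002], 0.86)]
bay look_for [([0.511, 0.207, 0.003], 0.71), ([0.495, 0.099, 0.014], 0.28)]
gate tip_of it knows: bay, round_weight_center, square_weight
gate look_for [([0.492, 0.098, 0.015], 0.73)]
top {'fov_y': 56.009, 'cx': 260.766, 'cy': 190.515, 'k1': -0.051, 'origin': [0.429, -0.069, 0.693], 'rotation': [-2.961, 0.028, -1.578]}
round_weight_center tip_of [([0.545, -0.209, 0.028], 0.87), ([0.424, -0.27, 0.033], 0.72), ([0.429, -0.13, -0.0], 0.62)]
round_weight_center look_for [([0.422, -0.265, 0.02], 0.95), ([0.544, -0.206, 0.021], 0.57)]
square_weight tip_of [([0.426, -0.135, -0.001], 0.88)]
square_weight look_for [([0.426, -0.132, 0.019], 0.81)]
bay tip_of [([0.499, 0.097, 0.003], 0.74)]
bay look_for [([0.513, 0.208, 0.005], 0.76)]
gate tip_of it knows: bay, round_weight_center, square_weight
gate look_for [([0.494, 0.099, 0.015], 0.77)]
```

View pics/scene0.png

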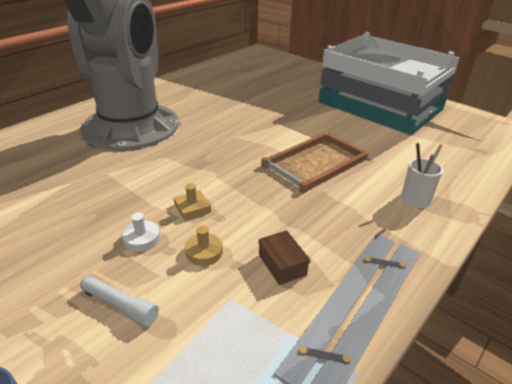

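View pics/top0.png

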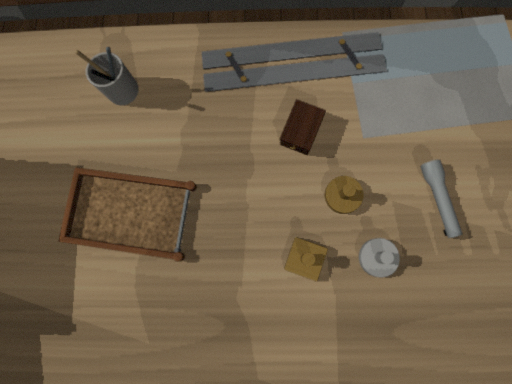

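Both views show the brass round weight at scene (203,248) / top (345,193), the white look-alike at (141,236) / (380,258), the square one at (192,205) / (306,258). The bay mouth posts are at top (191,186) and (181,256). I'll triangulate and overlay a model for checking.

```bash
cat > h.py <<'E'
import numpy as np,cv2
from workcell import r
from scipy.spatial.transform import Rotation as R
from scipy.optimize import least_squares
def cam(c):
    p=r.camera_params(c);M=np.array(p['rotation']);M=M if M.shape==(3,3) else R.from_euler('xyz',M).as_matrix()
    return p,M,192/np.tan(np.radians(p['fov_y'])/2)
def proj(c,X):
    p,M,f=cam(c);q=(np.atleast_2d(X)-p['origin'])@M;s=q[:,:2]/q[:,2:]
    s=s*(1+p['k1']*(s**2).sum(1,keepdims=True));return s*f+[p['cx'],p['cy']]
def tri(a,b):  # scene px, top px -> point, residual px
    g=lambda X:np.r_[proj('scene',X)[0]-a,proj('top',X)[0]-b]
    o=least_squares(g,[.5,0,.02]);return o.x,np.abs(o.fun).max()
def onz(c,uv,z):
    o=least_squares(lambda x:proj(c,[x[0],x[1],z])[0]-uv,[.5,0]);return o.x
def bayw(b,P):
    P=np.atleast_2d(P);c,s=np.cos(b[2]),np.sin(b[2])
    return np.c_[b[0]+c*P[:,0]-s*P[:,1],b[1]+s*P[:,0]+c*P[:,1],P[:,2]]
E
cat > m.py <<'E'
from h import *
# pixel clicks: knob top centre, posts (R,L looking in), back corners
print('knob top',tri([203,231],[351,186]))
sc=np.array([[300,186],[265,162]]);tp=np.array([[191,186],[181,256]])
for a,b in zip(sc,tp):print('post',tri(a,b))
# fit bay: posts y=-+68 guess top z .024; outer back corners x=.232,y=-+.074,z=.02
P=np.array([[0,-.068,.024],[0,.068,.024],[.232,-.074,.02],[.232,.074,.02]])
uv={'top':np.array([[191,186],[181,256],[78,169],[61,241]]),'scene':np.array([[300,185],[265,162],[367,155],[327,136]])}
o=least_squares(lambda b:np.concatenate([(proj(c,bayw(b,P))-uv[c]).ravel() for c in uv]),[.497,.099,1.5],loss='soft_l1')
b=o.x;print('bay',b,np.round(o.fun,1));np.save('bay.npy',b)
k,_=tri([203,231],[351,186])
t=np.linspace(0,2*np.pi,24)
tiles=[]
for c,box in(('top',(50,160,210,270)),('scene',(250,120,380,200)),('top',(310,150,390,230)),('scene',(165,205,245,285))):
    im=cv2.imread(f'pics/{c}0.png');x0,y0,x1,y1=box;n=400/(x1-x0)
    im=cv2.resize(im[y0:y1,x0:x1],None,fx=n,fy=n,interpolation=cv2.INTER_CUBIC)
    im=cv2.copyMakeBorder(im,0,max(0,400-im.shape[0]),0,0,cv2.BORDER_CONSTANT)
    d=lambda X,col:cv2.polylines(im,[np.round((proj(c,X)-[x0,y0]+.5)*n).astype(int)],False,col,1)
    d(bayw(b,np.array([[0,-.062,.02],[.22,-.062,.02],[.22,.062,.02],[0,.062,.02],[0,-.062,.02]])),(255,0,0))
    d(bayw(b,np.array([[0,-.074,.02],[.232,-.074,.02],[.232,.074,.02],[0,.074,.02]])),(0,255,0))
    for rad,z in((.036,.0),(.036,.02),(.012,.06)):d(np.c_[k[0]+rad*np.cos(t),k[1]+rad*np.sin(t),0*t+z],(255,0,0))
    tiles.append(im)
h=[min(x.shape[0],400) for x in tiles]
cv2.imwrite('pics/ov1.png',cv2.resize(np.vstack([np.hstack(tiles[:2]),np.hstack(tiles[2:])]),(800,800))[:, :])
cv2.imwrite('pics/ov1a.png',np.hstack(tiles[:2]));cv2.imwrite('pics/ov1b.png',np.hstack(tiles[2:]))
E
python3 m.py
```

```text
knob top (array([ 0.55044957, -0.21264421,  0.06203628]), np.float64(0.4460557461896144))
post (array([0.56153331, 0.08160633, 0.01648198]), np.float64(1.7239155044738936))
post (array([0.43161576, 0.10001638, 0.01550038]), np.float64(0.7353165886587476))
bay [0.49740091 0.09025449 1.42200327] [ 1.  -1.3 -1.7  0.4  0.7 -2.4  0.5  0.3  2.7 -1.3 -1.  -3.   0.2 -0.9
 -2.1 -3.6]
```

View pics/ov1a.png

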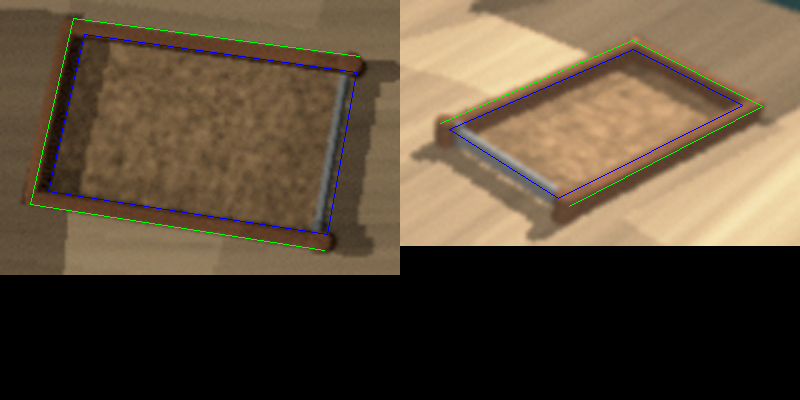

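View pics/ov1b.png

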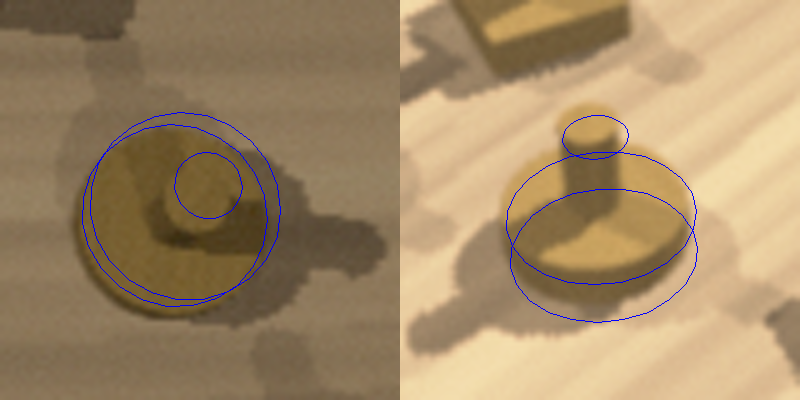

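The overlay is off by 2–3 px: the knob needs about (−1, −2.5) px in scene and (−2, +1.5) px in top, and the bay sits about 4 mm deeper. Both corrections agree with the networks. I'll refine the clicks and compute the shifts.

```bash
python3 - <<'E'
from h import *
k,e=tri([202.2,228.8],[349.6,187.8]);print('knob top',k,e)
# inner leaf-top ends / back inner top corners from tiles (px)
T=lambda u,v:[u/2.5+49.5,v/2.5+159.5]
S=lambda u,v:[u/3.077+249.5,v/3.077+119.5]
P=np.array([[0,-.068,.024],[0,.068,.024],[.232,-.074,.02],[.232,.074,.02],[.22,0,.02]])[:4]
uv={'top':np.array([T(357,63),T(327,241),T(70,17),T(25,204)]),'scene':np.array([S(563,201),S(443,122),S(763,105),S(632,39)])}
o=least_squares(lambda b:np.concatenate([(proj(c,bayw(b,P))-uv[c]).ravel() for c in uv]),[.497,.099,1.5],loss='soft_l1')
print('bay',o.x,np.round(o.fun,1))
s=r.sense();M=R.from_euler('xyz',s['eef_rot']).as_matrix();print(M.round(3))
for w in([.5445,-.21,.11],[.5445,-.21,.05]):print(w,(M.T@(np.array(w)-s['ee_pos'])*100).round(2))
for w in([.484,.008,.05],[.5216,.258,.05]):print(w,(M.T@(np.array(w)-[.5445,-.21,.05])*100).round(2))
E
```

```text
knob top [ 0.54658199 -0.21010051  0.06343596] 0.7917706737817412
bay [0.50010261 0.09320774 1.42497337] [-1.900e+00 -1.400e+00 -2.500e+00 -1.000e+00 -3.000e-01 -7.000e-01
  7.000e-01 -9.000e-01 -1.280e+02 -1.200e+00 -1.279e+02 -2.000e-01
 -1.289e+02  3.000e-01 -1.288e+02  1.000e-01]
[[ 0.951  0.308  0.   ]
 [ 0.308 -0.951 -0.   ]
 [ 0.     0.    -1.   ]]
[0.5445, -0.21, 0.11] [ 45.35 -30.76  11.31]
[0.5445, -0.21, 0.05] [ 45.35 -30.76  17.31]
[0.484, 0.008, 0.05] [  0.95 -22.6   -0.  ]
[0.5216, 0.258, 0.05] [ 12.22 -45.23  -0.  ]
```

```bash
python3 -m inch '[[[4,-2.7,1],[0,0,0],5],[[8,-5.4,2],[0,0,0],5],[[12,-8.1,3],[0,0,0],5],[[16,-10.9,4],[0,0,0],5],[[20,-13.6,5],[0,0,0],5],[[24,-16.3,6],[0,0,0],5],[[28,-19,7],[0,0,0],5],[[32,-21.7,8],[0,0,0],5],[[36,-24.4,9],[0,0,0],5],[[40,-27.1,10],[0,0,0],5],[[43.5,-29.5,11],[0,0,0],5],[[45.4,-30.8,11.3],[0,0,0],5]]'
python3 - <<'E'
from h import *
T=lambda u,v:[u/2.5+49.5,v/2.5+159.5]
S=lambda u,v:[(u-400)/3.077+249.5,v/3.077+119.5]
P=np.array([[0,-.068,.024],[0,.068,.024],[.232,-.074,.02],[.232,.074,.02]])
uv={'top':np.array([T(357,63),T(327,241),T(70,17),T(25,204)]),'scene':np.array([S(563,201),S(443,122),S(763,105),S(632,39)])}
o=least_squares(lambda b:np.concatenate([(proj(c,bayw(b,P))-uv[c]).ravel() for c in uv]),[.497,.099,1.5],loss='soft_l1')
print('bay',o.x,np.round(o.fun,1));np.save('bay.npy',o.x)
for a,b in zip(uv['scene'],uv['top']):print(tri(a,b))
im=r.grab_frame('scene');cv2.imwrite('pics/s2.png',im[100:330,80:400,::-1].repeat(2,0).repeat(2,1))
s=r.sense();print(s['t'],s['ee_pos'],s['eef_rot'],s['grip_width'])
E
```

```text
t: 2.0
ee_pos: [0.5467, -0.2056, 0.1093]
eef_rot: [-3.14, -0.0, 0.316]
ft_force: [-0.7, -0.6, 0.1]
grip_width: 0.05
grip_force: 0.0
bay [0.49787528 0.09022155 1.42410875] [-0.4 -0.3 -0.9  0.3  1.1  0.3  2.1  0.2  0.5 -1.   0.6 -0.1 -0.2  0.4
 -0.   0.3]
(array([0.56494764, 0.07991212, 0.02127409]), np.float64(0.1933702860004587))
(array([0.43089166, 0.09802104, 0.02495943]), np.float64(0.17799431162757173))
(array([0.60509855, 0.31047952, 0.0209832 ]), np.float64(0.20849949808973633))
(array([0.45834859, 0.33406619, 0.02010804]), np.float64(0.6150720174302933))
2.05 [ 0.54831763 -0.20316879  0.10922838] [-3.13952723e+00 -1.34204529e-03  3.18857907e-01] 0.04989072972463783
```

View pics/s2.png

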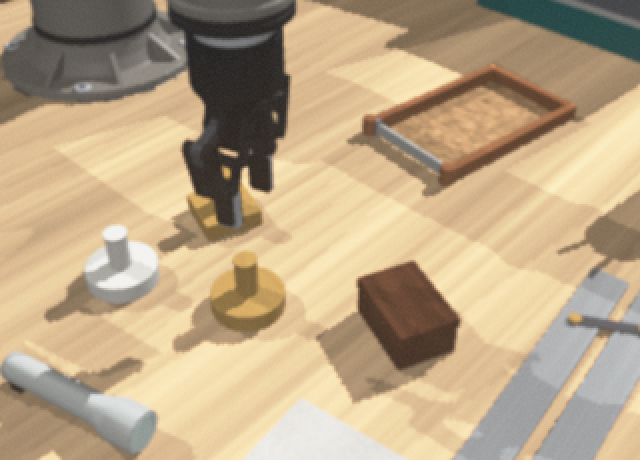

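The view shows the gripper hovering over the brass round weight, which is standing at crop (248,295). The rails triangulate to 20–25 mm high and the knob top to 63 mm, as expected. Next I check the tips' projection and descend partway.

```bash
python3 -c "
from h import *
print(proj('scene',[[.5483,-.2032,.09],[.5455,-.21,.06]]))"
python3 -m inch '[[[0,0,1],[0,0,0],5],[[0,0,2],[0,0,0],5],[[0,0,2],[0,0,0],5],[[0,0,2],[0,0,0],5]]'
python3 - <<'E'
from h import *
a=r.grab_frame('scene')[160:290,140:270,::-1];b=r.grab_frame('top')[120:250,280:410,::-1]
cv2.imwrite('pics/s3.png',cv2.resize(np.hstack([a,b]),(800,400),interpolation=cv2.INTER_CUBIC))
s=r.sense();print(s['t'],s['ee_pos'],s['eef_rot'],s['grip_width'],s['ft_force'])
E
```

```text
[[205.63475327 216.34031841]
 [202.73751763 229.888529  ]]
t: 2.45
ee_pos: [0.5441, -0.2105, 0.0898]
eef_rot: [-3.141, 0.001, 0.311]
ft_force: [0.7, 0.4, 0.1]
grip_width: 0.0499
grip_force: 0.0
2.55 [ 0.54469441 -0.2102535   0.09041841] [ 3.14132422e+00 -2.28944577e-04  3.11597759e-01] 0.05022405001757411 [ 0.05647308 -0.69166047  0.30841072]
```

View pics/s3.png

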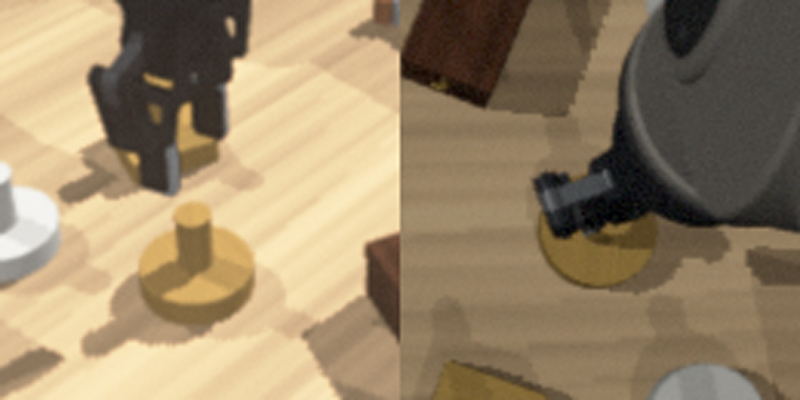

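```bash
python3 - <<'E'
from h import *
c=np.array([.5445,-.2103]);d=np.array([.307,-.952])*.028
for c_,o in(('scene',(140,160,0)),('top',(280,120,400))):
  for z in(.07,.08,.1):
    q=proj(c_,[[*(c+d),z],[*(c-d),z],[*c,z]]);print(c_,z,np.round((q-o[:2])*[400/130]+[o[2],0]).tolist())
E
```

```text
scene 0.07 [[167.0, 231.0], [213.0, 175.0], [191.0, 202.0]]
scene 0.08 [[165.0, 218.0], [213.0, 162.0], [190.0, 189.0]]
scene 0.1 [[163.0, 191.0], [211.0, 136.0], [188.0, 163.0]]
top 0.07 [[665.0, 196.0], [573.0, 227.0], [619.0, 212.0]]
top 0.08 [[669.0, 193.0], [576.0, 224.0], [623.0, 208.0]]
top 0.1 [[679.0, 185.0], [583.0, 218.0], [631.0, 201.0]]
```

Projections disagree: the fingertips appear about 20 mm higher than the state implies, while laterally they are right. I'll descend another 2 cm (safe either way) and look closer.

```bash

python3 -m inch '[[[0,0,1],[0,0,0],5],[[0,0,2],[0,0,0],5],[[0,0,2],[0,0,0],5],[[0,0,2],[0,0,0],5],[[0,0,2],[0,0,0],5]]'
python3 - <<'E'
from h import *
a=r.grab_frame('scene')[180:280,155:255,::-1];b=r.grab_frame('top')[140:240,300:400,::-1]
cv2.imwrite('pics/s4.png',cv2.resize(np.hstack([a,b]),(800,400),interpolation=cv2.INTER_CUBIC))
s=r.sense();print(s['t'],s['ee_pos'],s['eef_rot'],s['grip_width'],s['ft_force'])
c=s['ee_pos'][:2];y=s['eef_rot'][2];d=np.array([np.sin(y),-np.cos(y)])*.028
for c_,o in(('scene',(155,180,0)),('top',(300,140,400))):
  for z in(.05,.06,.08):
    q=proj(c_,[[*(c+d),z],[*(c-d),z],[*c,z]]);print(c_,z,np.round((q-o[:2])*4+[o[2],0]).tolist())
E
```

```text
t: 3.05
ee_pos: [0.545, -0.2095, 0.0702]
eef_rot: [-3.142, -0.0, 0.313]
ft_force: [-0.0, 0.4, -0.8]
grip_width: 0.0499
grip_force: 0.0
3.15 [ 0.545095   -0.2095      0.07038303] [ 3.14140242e+00 -3.68296448e-04  3.12750655e-01] 0.04977449117790515 [ 0.42673145 -0.00332778  0.21760787]
scene 0.05 [[162.0, 252.0], [221.0, 179.0], [192.0, 215.0]]
scene 0.06 [[160.0, 236.0], [220.0, 163.0], [191.0, 199.0]]
scene 0.08 [[157.0, 203.0], [218.0, 130.0], [189.0, 166.0]]
top 0.05 [[651.0, 183.0], [535.0, 222.0], [593.0, 202.0]]
top 0.06 [[657.0, 178.0], [539.0, 218.0], [598.0, 198.0]]
top 0.08 [[668.0, 169.0], [547.0, 210.0], [608.0, 189.0]]
```

View pics/s4.png

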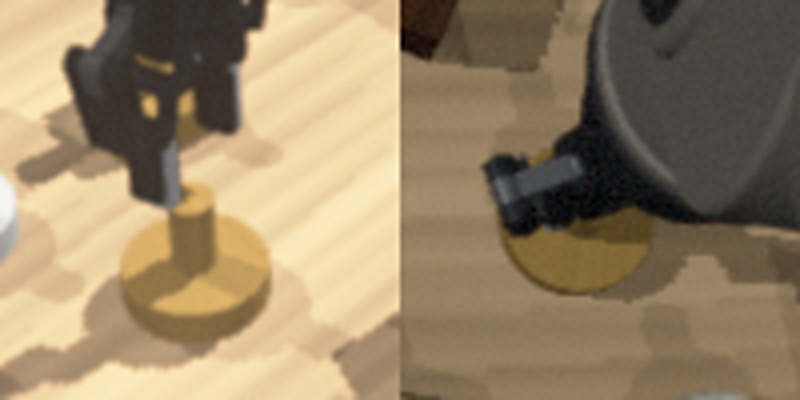

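The tips show at scene tile (158,205)/(222,132), so they stand near z = 0.08 around the knob axis, higher than the state suggests. I'll go down in steps and watch the force.

```bash

python3 -m inch '[[[0,0,0.5],[0,0,0],5],[[0,0,1],[0,0,0],5],[[0,0,1.5],[0,0,0],5],[[0,0,2],[0,0,0],5],[[0,0,2],[0,0,0],5],[[0,0,2],[0,0,0],5]]'
python3 - <<'E'
from h import *
a=r.grab_frame('scene')[180:280,155:255,::-1];b=r.grab_frame('top')[140:240,300:400,::-1]
cv2.imwrite('pics/s5.png',cv2.resize(np.hstack([a,b]),(800,400),interpolation=cv2.INTER_CUBIC))
s=r.sense();print(s['t'],s['ee_pos'],s['eef_rot'],s['grip_width'],s['ft_force'])
c=s['ee_pos'][:2];y=s['eef_rot'][2];d=np.array([np.sin(y),-np.cos(y)])*.028
for c_,o in(('scene',(155,180,0)),('top',(300,140,400))):
  for z in(.03,.04,.06):
    q=proj(c_,[[*(c+d),z],[*(c-d),z],[*c,z]]);print(c_,z,np.round((q-o[:2])*4+[o[2],0]).tolist())
E
```

```text
t: 3.75
ee_pos: [0.5448, -0.2095, 0.0499]
eef_rot: [-3.141, 0.0, 0.313]
ft_force: [-0.3, -0.4, -0.3]
grip_width: 0.0501
grip_force: 0.0
3.85 [ 0.54502179 -0.20951138  0.05028272] [ 3.14153202e+00 -2.10789399e-04  3.12701204e-01] 0.05012122427495234 [ 0.10030714  0.3398923  -0.1848798 ]
scene 0.03 [[165.0, 284.0], [223.0, 210.0], [195.0, 246.0]]
scene 0.04 [[163.0, 268.0], [222.0, 195.0], [193.0, 230.0]]
scene 0.06 [[160.0, 236.0], [220.0, 163.0], [191.0, 199.0]]
top 0.03 [[640.0, 191.0], [528.0, 229.0], [584.0, 210.0]]
top 0.04 [[646.0, 187.0], [531.0, 225.0], [589.0, 206.0]]
top 0.06 [[657.0, 178.0], [539.0, 218.0], [598.0, 198.0]]
```

View pics/s5.png

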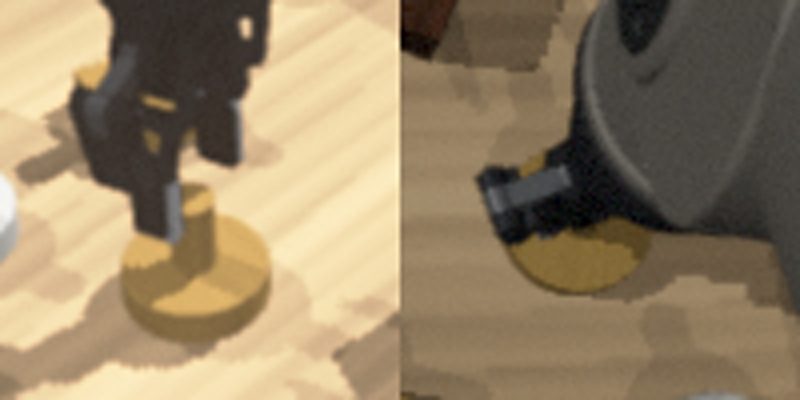

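Near tip at (158,238), far tip (223,165): this puts the tips at z ≈ 0.059, just at the knob's top and centred on it. I'll go down further in small, force-checked steps.

```bash

python3 -m inch '[[[0,0,0.5],[0,0,0],5],[[0,0,1],[0,0,0],5],[[0,0,1],[0,0,0],5],[[0,0,1],[0,0,0],5]]' | grep -E 'ee_pos|ft'
python3 -m inch '[[[0,0,0.3],[0,0,0],5],[[0,0,0.6],[0,0,0],5],[[0,0,0.6],[0,0,0],5]]'| grep -E 'ee_pos|ft'
```

```text
ee_pos: [0.5447, -0.2094, 0.0399]
ft_force: [0.6, 0.5, -0.1]
ee_pos: [0.5447, -0.2094, 0.0337]
ft_force: [0.1, 0.2, -0.0]
```

No contact yet; the tips should be around 0.043. Another 4 mm, then close.

```bash

python3 -m inch '[[[0,0,0.4],[0,0,0],5],[[0,0,0.4],[0,0,0],4],[[0,0,0.4],[0,0,0],3],[[0,0,0.4],[0,0,0],2.4],[[0,0,0.4],[0,0,0],1.5],[[0,0,0.4],[0,0,0],1.5],[[0,0,0.4],[0,0,0],1.5],[[0,0,0.4],[0,0,0],1.5]]' 40
python3 - <<'E'
from h import *
a=r.grab_frame('scene')[180:280,155:255,::-1];b=r.grab_frame('top')[140:240,300:400,::-1]
cv2.imwrite('pics/s6.png',cv2.resize(np.hstack([a,b]),(800,400),interpolation=cv2.INTER_CUBIC))
s=r.sense();y=s['eef_rot'][2]
M=R.from_euler('xyz',s['eef_rot']).as_matrix();b=np.array([.498,.093])
for t in(-.09,.06,.163):
  w=np.r_[b+t*np.array([.146,.989]),s['ee_pos'][2]];print(t,w,(M.T@(w-s['ee_pos'])*100).round(2))
E
```

```text
t: 5.35
ee_pos: [0.5449, -0.2093, 0.0302]
eef_rot: [-3.141, -0.0, 0.313]
ft_force: [-1.3, 1.8, 4.6]
grip_width: 0.0204
grip_force: 39.0
-0.09 [0.48486    0.00399    0.03026558] [  0.85 -22.15   0.  ]
0.06 [0.50676    0.15234    0.03026558] [  7.5  -35.59   0.  ]
0.163 [0.521798   0.254207   0.03026558] [ 12.06 -44.82   0.  ]
```

View pics/s6.png

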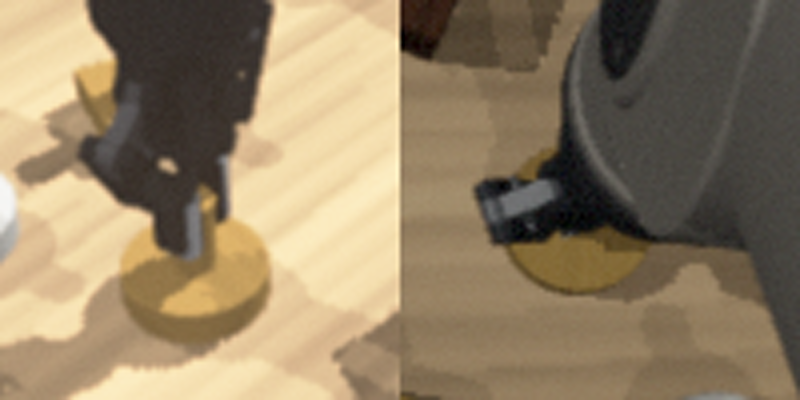

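The fingers hold the knob (20.4 mm opening, 39 N), with the near tip at tile (175,255) just above the disc. I'll slide to the point in front of the gate, bowing away from the square weight.

```bash

python3 -m inch '[[[0.2,-1,-0.1],[0,0,0],1.5],[[0.6,-3,-0.1],[0,0,0],1.5],[[1,-5.2,-0.1],[0,0,0],1.5],[[1.3,-7.5,-0.1],[0,0,0],1.5],[[1.5,-10,-0.1],[0,0,0],1.5],[[1.5,-12.5,-0.1],[0,0,0],1.5],[[1.4,-15,-0.1],[0,0,0],1.5],[[1.2,-17.5,-0.1],[0,0,0],1.5],[[1,-19.5,-0.1],[0,0,0],1.5],[[0.9,-21,-0.1],[0,0,0],1.5],[[0.9,-22,-0.1],[0,0,0],1.5],[[0.9,-22.2,-0.1],[0,0,0],1.5]]'
python3 - <<'E'
from h import *
a=r.grab_frame('scene')[110:260,155:375,::-1];b=r.grab_frame('top')[140:290,50:270,::-1]
cv2.imwrite('pics/s7.png',cv2.resize(np.vstack([a,b]),(440*4//3,600*1),interpolation=cv2.INTER_CUBIC))
for n in('round_weight_center',):
  for c in('scene','top'):print(c,[(np.round(d['position'],3).tolist(),round(d['conf'],2)) for d in r.tip_of(n,c)])
for c in('scene','top'):print(c,[(np.round(d['position'],3).tolist(),round(d['conf'],2)) for d in r.tip_of('square_weight',c)],[(np.round(d['position'],3).tolist(),round(d['conf'],2)) for d in r.tip_of('bay',c)])
s=r.sense();M=R.from_euler('xyz',s['eef_rot']).as_matrix();b=np.array([.498,.093])
print(s['t'],s['ee_pos'],s['grip_width'],s['ft_force'])
for t in(-.09,.06,.163):
  w=np.r_[b+t*np.array([.146,.989]),s['ee_pos'][2]];print(t,w,(M.T@(w-s['ee_pos'])*100).round(2))
E
```

```text
t: 6.65
ee_pos: [0.4847, 0.0057, 0.031]
eef_rot: [-3.141, 0.0, 0.314]
ft_force: [-0.2, -0.3, -5.7]
grip_width: 0.0202
grip_force: 39.5
scene [([0.425, -0.267, 0.03], 0.78), ([0.481, 0.003, 0.031], 0.59)]
top [([0.426, -0.27, 0.032], 0.86)]
scene [([0.421, -0.131, 0.004], 0.68)] [([0.501, 0.102, 0.003], 0.92)]
top [([0.426, -0.132, -0.0], 0.79)] []
7.05 [0.48528517 0.00401114 0.03109997] 0.020464472326169665 [ 0.59884059  0.41535443 -5.77193932]
-0.09 [0.48486    0.00399    0.03109997] [-0.04 -0.01 -0.  ]
0.06 [0.50676    0.15234    0.03109997] [  6.6  -13.46  -0.  ]
0.163 [0.521798   0.254207   0.03109997] [ 11.15 -22.69  -0.  ]
```

View pics/s7.png

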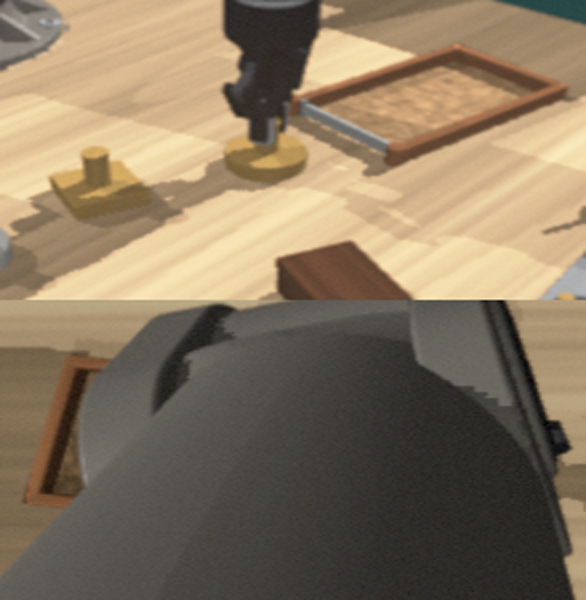

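The scene view shows the weight held upright at (265,155), square to the gate, with the square weight unmoved. The force of −5.8 N means it just hangs by about 1 mm. Next, straight in through the gate.

```bash

python3 -m inch '[[[0.5,-1,0],[0,0,0],1.5],[[1.2,-2.5,0],[0,0,0],1.5],[[2.1,-4.2,0],[0,0,0],1.5],[[2.9,-6,0],[0,0,0],1.5],[[3.8,-7.8,0],[0,0,0],1.5],[[4.7,-9.6,0],[0,0,0],1.5],[[5.6,-11.4,0],[0,0,0],1.5],[[6.5,-13.2,0],[0,0,0],1.5],[[7.3,-14.9,0],[0,0,0],1.5],[[8,-16.4,0],[0,0,0],1.5],[[8.6,-17.5,0],[0,0,0],1.5],[[8.8,-18,0],[0,0,0],1.5]]'
python3 -m inch '[[[0.4,-0.9,0],[0,0,0],1.5],[[1,-2.1,0],[0,0,0],1.5],[[1.6,-3.2,0],[0,0,0],1.5],[[2.1,-4.3,0],[0,0,0],1.5],[[2.4,-4.9,0],[0,0,0],1.5],[[2.5,-5,0],[0,0,0],1.5],[[2.5,-5,0.05],[0,0,0],1.5],[[2.5,-5,0.1],[0,0,0],1.5],[[2.5,-5,0.1],[0,0,0],1.5]]'
python3 - <<'E'
from h import *
for n in('round_weight_center','bay','square_weight'):
  print(n,[(np.round(d['position'],3).tolist(),round(d['conf'],2)) for d in (r.grab_frame('scene') is not None and r.tip_of(n,'scene'))])
print([(np.round(d['position'],3).tolist(),round(d['conf'],2)) for d in r.look_for('gate','scene')])
E
```

```text
t: 8.25
ee_pos: [0.5137, 0.2044, 0.0311]
eef_rot: [-3.141, -0.0, 0.314]
ft_force: [0.5, -0.8, -5.7]
grip_width: 0.0204
grip_force: 39.6
t: 9.15
ee_pos: [0.5219, 0.2577, 0.0303]
eef_rot: [3.142, 0.0, 0.312]
ft_force: [-1.9, 1.1, -0.0]
grip_width: 0.0204
grip_force: 40.1
round_weight_center [([0.424, -0.266, 0.031], 0.81), ([0.517, 0.256, 0.032], 0.61)]
bay [([0.502, 0.099, 0.003], 0.56)]
square_weight [([0.427, -0.13, -0.001], 0.83)]
[([0.493, 0.099, 0.015], 0.48)]
```

The gate reads shut again, at the same place as at the start. The weight rests about 0.16 m in. Release and rise.

```bash

python3 -m inch '[[[0,0,0],[0,0,0],2.6],[[0,0,0],[0,0,0],3.2],[[0,0,0],[0,0,0],4.5],[[0,0,0],[0,0,0],5],[[0,0,0],[0,0,0],5],[[0,0,-0.5],[0,0,0],5],[[0,0,-1.5],[0,0,0],5],[[0,0,-3.5],[0,0,0],5],[[0,0,-6.5],[0,0,0],5],[[0,0,-10],[0,0,0],5],[[0,0,-13],[0,0,0],5],[[0,0,-14],[0,0,0],5]]'
python3 -m inch '[[[0,0,0],[0,0,0],5],[[0,0,0],[0,0,0],5],[[0,0,0],[0,0,0],5]]' | grep -E 'ft|t:'
python3 - <<'E'
from h import *
for c in('scene','top'):
  r.grab_frame(c)
  for n in('round_weight_center','bay','square_weight'):
    print(c,n,[(np.round(d['position'],3).tolist(),round(d['conf'],2)) for d in r.tip_of(n,c)])
  m=r.masks_of('gate',c)
  for d in m:
    v,u=np.nonzero(d['mask']);i=[u.argmin(),u.argmax()];print('gate mask ends',round(d['conf'],2),[(int(u[k]),int(v[k])) for k in i],len(u))
b=[.498,.095,1.424]
print('shut leaf scene/top',proj('scene',bayw(b,[[0,.057,.012],[0,-.059,.012]])).round(),proj('top',bayw(b,[[0,.057,.012],[0,-.059,.012]])).round())
E
```

```text
t: 10.7
ee_pos: [0.5232, 0.2589, 0.1744]
eef_rot: [-3.141, -0.005, 0.313]
ft_force: [0.1, 0.5, 0.1]
grip_width: 0.0501
grip_force: 0.0
t: 11.0
eef_rot: [3.141, 0.002, 0.313]
ft_force: [-0.2, 0.5, -0.6]
scene round_weight_center [([0.419, -0.267, 0.03], 0.8), ([0.518, 0.255, 0.028], 0.79)]
scene bay [([0.498, 0.099, 0.002], 0.83), ([0.424, -0.134, -0.001], 0.63)]
scene square_weight [([0.422, -0.129, 0.001], 0.77), ([0.519, 0.256, 0.032], 0.21)]
gate mask ends 0.48 [(268, 160), (300, 180)] 231
top round_weight_center [([0.525, 0.257, 0.03], 0.87), ([0.424, -0.269, 0.032], 0.67)]
top bay [([0.5, 0.093, 0.006], 0.71)]
top square_weight [([0.428, -0.132, 0.0], 0.61)]
gate mask ends 0.58 [(175, 250), (189, 191)] 282
shut leaf scene/top [[268. 164.]
 [301. 185.]] [[179. 250.]
 [190. 190.]]
```

The gate mask ends match the shut leaf in both views. The weight stands about 0.16 m in, on the centre line, and the arm is clear. Handing in.

```bash
python3 -c "
from workcell import r
print(r.close_job())"
```

```text
the job is handed in; nothing more can be done
None
```

I handed the job in with the round brass weight standing released about 160 mm inside the bay, on its centre line. The gate was shut behind it and the square weight had not moved; no verdict came back.

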